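# Draw back the sprung follower in the glass sample drawer and hold it at the mark

### The arm

A 6-joint arm with a two-finger parallel gripper is mounted at the origin on the work surface. World frame = base frame: x ahead of the robot, y to its left, z up, the work surface at z = 0. Lengths are in m, angles in rad, forces in N, time in s.
With the tool pointing down it reaches from about 0.375 to 0.975 m from the base axis. Payload 3.8 kg.
Tool frame: the origin (TCP) lies at the very end of the fingers, on their centre line; the grasp point (between the pads) lies 19 mm behind it (bot.grip_point_offset is the distance from the TCP to the grasp point, in m); z points along the fingers, x is the direction in which the jaws open and shut, and the axes are right-handed (so a half turn about z gives the same grasp; the last joint's range is limited). The gripper opens to 85 mm and grips with 20 to 120 N. Pads are 22 mm wide; open, the fingers measure 114 mm over their backs; the gripper's body (76 mm by 85 mm) begins 54 mm behind the grasp point. The pads swing forward as they close: fully open they stand 13 mm farther back than shut.
Start: joints at [-1.197, 0.264, 1.604, -0, 1.274, -0.037], TCP at [0.27, -0.619, 0.231] pointing down, gripper open.
Joint ranges: [-2.63, 2.63], [-0.94, 2.18], [0.31, 2.57], [-1.31, 4.45], [0, 2.66], [-2.55, 2.55]. Speed limits (rad/s): [2.57, 2.57, 3.14, 3.14, 3.14, 3.14].

### API

Orientations are given as a rotation vector (axis times angle).
In Python, from workcell import bot, read_camera gives the robot as it stands.
- The arm moves only by the tool arm_command, never from a script. Its argument "rows" is a list of rows, each an object with "delta_rot": the turn, a rotation vector about the tool's x, y, z in rad, a list of three; "xyz": the shift along the tool's x, y, z in m, a list of three; "gripper": the finger opening in m, from 0 to 0.0854. A call has 1 to 12 rows; each row shifts and turns the commanded pose from where the row before left it, along the tool's axes as they then stand; what a row does not reach is not made up. A row lasts 1/10 s, in which the tool goes at most 50 mm and 8.59 degrees, less where a joint would pass 70% of its speed; a pose out of reach is approached as far as the arm can. A call is refused whole if a number of a shift passes 0.05 or a number of a turn 0.15, either way. A call with a gripper value outside its range is refused whole. The fingers move at their own pace and stop on an object; "force" is the grip in N (left out, the last holds). Time passes only in rows, so rows that do not move let the fingers close. It gives the time, the measured TCP pose, the force and the opening at its end, in the units of the state.
- bot.read_state(): the state, without advancing time (a new reading comes with each control period).
- read_camera(name): name is "scene" or "top"; returns a dict with "pixels" (420x560x3 uint8, red, green, blue), "range_z" (420x560 float32, m along the optical axis (not along the pixel's ray), 0 where there is no reading), "intrinsics" (3x3 intrinsics, pixels), "camera_from_world" (4x4, takes a point from world to camera coordinates). Camera axes: x right, y up, looking along -z (the intrinsics and any distortion apply to the point x, -y, -z); pixel columns grow to the right and rows downward; lengths in m; the calibration is good to about 2 mm. A picture is of the moment at which its call begins.
- bot.finish_job(): hands the job in, once; it reports no verdict.
The state is a dict: "time": time; "q": joint angles; "joint_vel": joint speeds; "joint_torque": joint torques, N m; "tool_pos": TCP position; "tcp_rot": TCP orientation; "wrist_force": force on the tool from outside, world axes, zero at the start; "torque": the same for the moment, N m; "width": opening from 0.0 (shut) to 1.0 (fully open).
Only numpy, scipy, OpenCV 4.12 (cv2) and the standard library are available. Lean on these libraries where they do the work, as an engineer would, in place of code of your own. Each camera call takes 0.05 s, during which the arm holds its last target.

### The job

Pull the deep upper drawer of the small pine glass cabinet fully open by its bar handle, then take the wooden grip of the spring-loaded follower inside it and draw it back, away from the glass samples, until its pointer stands level with the fin of the brass marker clipped on the drawer's side. Finish holding it there, still in the gripper, so that the panes lean slack against their divider and a colleague can leaf through them. Do not let the follower snap back onto the glass, keep the gripper off the panes, and leave the other things on the bench where they are.

Things in the scene. Friction and masses are not known exactly. Their poses are not given: they have to be found in the camera images.
- cabinet: Fixed pine bench cabinet, 320 deep, 166 wide, 218 high; its top board overhangs 6 at the sides and back. Origin: centre of its underside, on the bench. Its x axis points from its front into it, z up; drawers open along its own -x; front plane at x = -160. Upper deep drawer: front panel 18 thick, proud of that plane, 52 to 200 above the bench. The shallow drawer below, with a round knob, is not used.
- drawer (a joint): Slide of the upper drawer, m: 0 shut, 0.200 fully open at its stop, growing along the cabinet's -x. Friction 3 N, damping 10 N per m/s; stays where it is left. Open on top: inside width 110, side walls 10 thick with tops 147 above the bench, floor 60 above the bench.
- drawer_handle (a point): Middle of the upper drawer's bar handle: a steel bar 11 thick and 110 long, level, parallel to the cabinet's y axis, its centre 35 in front of the drawer's front panel, 188 above the bench (30 below the cabinet's top). Axes as the cabinet's. Moves with the drawer; with it shut, x = -213, y = 0 in the cabinet's frame.
- follower (a joint): Slide of the spring follower in the upper drawer, m: about 0 when resting on the first pane, growing as it is drawn towards the drawer's front (cabinet's -x), end stop at 0.080. A steel ribbon spring pulls it back to the glass, 7 N at 0, 8.5 N at 0.07; friction 0.3 N; let go, it returns. The pointer is level with the marker when this equals marker.
- pusher: Upper part of the follower, fixed on its sliding shoe: leaning aluminium pressure plate (84 wide, 68 high) on the panes, and an upright hardwood grip block, 14 thick (x), 36 wide (y), 140 to 192 above the bench, taken from above. Origin on the drawer's floor, 60 above the bench; axes as the cabinet's; the grip's middle at x = -12. At 0 the first pane's top is 23 behind the grip's back face.
- follower_grip (a point): Where to take the follower: middle of the wooden grip block, 20 below its top, 172 above the bench. Moves with drawer and follower. In the cabinet's frame x = -50 with both at 0, so -250 with the drawer fully open; y = 0.
- pointer_tip (a point): Tip of the follower's thin steel pointer, which reaches out level from the grip along the cabinet's -y over the top of the drawer's side wall (y = -60, 152.5 above the bench). Same x as the grip's middle.
- marker (a joint): Position of the brass marker along the drawer's -y side wall, m, in the same sense and from the same zero as follower; clamped 0.040 to 0.065, it differs from day to day and does not move.
- mark_line (a point): The marker: a brass saddle 14 long clipped over the top of the drawer's -y side wall, with an upright fin 2.5 thick and 14 high across its middle. The point is at the fin's x, above the middle of the wall, 152.5 above the bench. Axes as the cabinet's.
- pane1: Loose glass sample 1 of 4 counted from the follower, 80 x 80 x 5, 0.08 kg, standing in the upper drawer, leaning 0.175 rad back (towards the cabinet's +x), tops 139 above the bench. Origin: middle of its lower edge, on the drawer's floor; z up while it leans so.
- pane2: Loose glass sample 2 of 4 counted from the follower, 80 x 80 x 5, 0.08 kg, standing in the upper drawer, leaning 0.175 rad back (towards the cabinet's +x), tops 139 above the bench. Origin: middle of its lower edge, on the drawer's floor; z up while it leans so.
- pane3: Loose glass sample 3 of 4 counted from the follower, 80 x 80 x 5, 0.08 kg, standing in the upper drawer, leaning 0.175 rad back (towards the cabinet's +x), tops 139 above the bench. Origin: middle of its lower edge, on the drawer's floor; z up while it leans so.
- pane4: Loose glass sample 4 of 4 counted from the follower, 80 x 80 x 5, 0.08 kg, standing in the upper drawer, leaning 0.175 rad back (towards the cabinet's +x), tops 139 above the bench. Origin: middle of its lower edge, on the drawer's floor; z up while it leans so.
- blender_brush: Loose flat badger brush, 210 long, 84 wide over the bristles, 30 high, lying beside and partly under the open drawer's path on the cabinet's +y side. Leave alone. Origin under the middle.
- palette_knife: Loose palette knife, 225 long, 18 wide, 18 high, lying beside and partly under the drawer's path on the cabinet's -y side. Leave alone. Origin under the middle.
- pigment_jar: Loose glass jar of pigment, 54 across, 62 high, on the cabinet's top. Leave alone. Origin: centre of its underside.
- painted_glass: Loose painted red pane with a pointed end, 215 x 130 x 6, lying on the lit panel. Leave alone. Origin: under its middle.
- tracing_brush: Loose thin brush, 245 long, 13 high, lying on the lit panel. Leave alone. Origin under the middle.
- water_pot: Loose white ceramic pot, 76 across, 75 high, on the bench. Leave alone. Origin: centre of its underside.
- muller: Loose glass muller, 64 across, 90 high, on the grinding slab. Leave alone. Origin: centre of its underside.

How it is judged:
By the outcome, as a careful person would: the job done as asked, in the order asked, and still so for the second after the job is handed in, while the arm keeps its last pose, push and grip.
It also fails if it takes over 54 s, if anything falls off the work surface, if the arm or the gripper's body presses on something with over 40 N, if the wrist force passes 120 N, or if a joint passes its speed limit or range.

## Working session

There is one attempt and no reset: what is moved stays moved. The work goes in short steps, Python scripts to look and compute and a tool call to move; the robot and the scene stay as the last step left them, time stands still between calls to the robot, and variables do not carry over. Pictures are saved under pics/ and viewed, and the job is handed in when it is done.

Besides the shell and the picture viewer there is one more tool, called after "Request:" in YAML: its name, and indented under it one key for each argument. arm_command: Moves the arm, as the interface text tells. Its arguments: {"type":"object","properties":{"rows":{"type":"array","items":{"type":"object","properties":{"delta_rot":{"type":"array","items":{"type":"number"}},"xyz":{"type":"array","items":{"type":"number"}},"gripper":{"type":"number"}}}},"force":{"type":"number"}},"required":["rows"]}

```bash
mkdir -p pics; cat > h.py <<'E'
import numpy as np, cv2
from workcell import bot, read_camera
from scipy.spatial.transform import Rotation as R
def snap(n,tag):
    d=read_camera(n); np.savez(f'{n}_{tag}.npz',**d)
    cv2.imwrite(f'pics/{n}_{tag}.png',cv2.cvtColor(d['pixels'],cv2.COLOR_RGB2BGR)); return d
def load(n,tag): return dict(np.load(f'{n}_{tag}.npz'))
def crop(d,u0,u1,v0,v1,k,name):
    im=cv2.cvtColor(d['pixels'],cv2.COLOR_RGB2BGR)[v0:v1,u0:u1]
    cv2.imwrite('pics/'+name,cv2.resize(im,None,fx=k,fy=k,interpolation=cv2.INTER_CUBIC))
def proj(d,p):
    p=np.atleast_2d(p); c=(d['camera_from_world']@np.c_[p,np.ones(len(p))].T)[:3]
    q=d['intrinsics']@np.array([c[0],-c[1],-c[2]]); return (q[:2]/q[2]).T
def ray(d,u,v):
    r=np.linalg.inv(d['intrinsics'])@np.array([u,v,1.]); r=np.array([r[0],-r[1],-r[2]])
    T=np.linalg.inv(d['camera_from_world']); return T[:3,3],T[:3,:3]@r
def atz(d,u,v,z):
    o,r=ray(d,u,v); return o+r*(z-o[2])/r[2]
def dep(d,u,v):
    o,r=ray(d,u,v); return o+r*float(d['range_z'][int(round(v)),int(round(u))])
def tri(a,ua,b,ub):
    o1,r1=ray(a,*ua);o2,r2=ray(b,*ub); s=np.linalg.lstsq(np.c_[r1,-r2],o2-o1,rcond=None)[0]
    p,q=o1+r1*s[0],o2+r2*s[1]; return (p+q)/2,np.linalg.norm(p-q)
E
python3 - <<'E'
from h import *
for n in('scene','top'):
    d=snap(n,'0'); T=np.linalg.inv(d['camera_from_world']); print(n,T.round(3).tolist(),d['intrinsics'].tolist())
print(bot.read_state(),bot.grip_point_offset)
E
```

```text
scene [[0.539, -0.799, 0.266, 0.903], [0.842, 0.508, -0.179, -0.265], [0.008, 0.321, 0.947, 1.399], [0.0, 0.0, 0.0, 1.0]] [[407.38426153416145, 0.0, 290.9266857331369], [0.0, 407.38426153416145, 211.0359274762706], [0.0, 0.0, 1.0]]
top [[-0.013, 0.998, -0.057, 0.516], [-1.0, -0.012, 0.024, -0.004], [0.023, 0.058, 0.998, 1.297], [0.0, 0.0, 0.0, 1.0]] [[387.1674318019251, 0.0, 280.3645447768057], [0.0, 387.1674318019251, 209.3826801644357], [0.0, 0.0, 1.0]]
{'time': 0.1, 'q': array([-1.19690493e+00,  2.64671141e-01,  1.60526347e+00, -2.18856066e-05,
        1.27367874e+00, -3.68957696e-02]), 'joint_vel': array([ 1.70304560e-03, -2.91655989e-03, -2.95114522e-03,  1.33507407e-03,
        9.79584103e-04, -6.22702803e-05]), 'joint_torque': array([ 3.51869621e-04, -5.16706860e+01, -3.68589878e+01, -5.18317165e-06,
        6.31597926e-03, -5.02571851e-07]), 'tool_pos': array([ 0.2692997 , -0.61822757,  0.23007695]), 'tcp_rot': array([-2.62685812e+00,  1.72103968e+00,  2.60709671e-03]), 'wrist_force': array([ 0.07637673, -0.12379782,  0.62725354]), 'torque': array([-0.09151795, -0.00270593,  0.07226241]), 'width': 0.9991071947765822} 0.0187
```

View pics/scene_0.png

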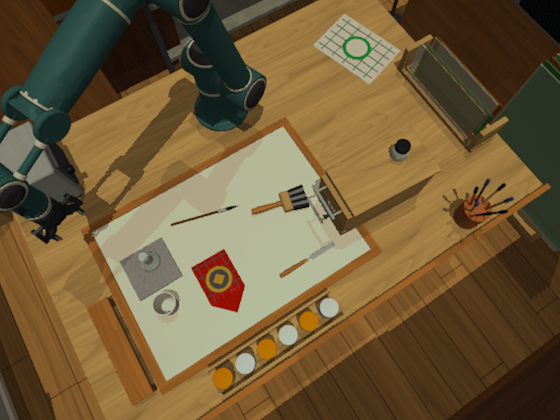

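View pics/top_0.png

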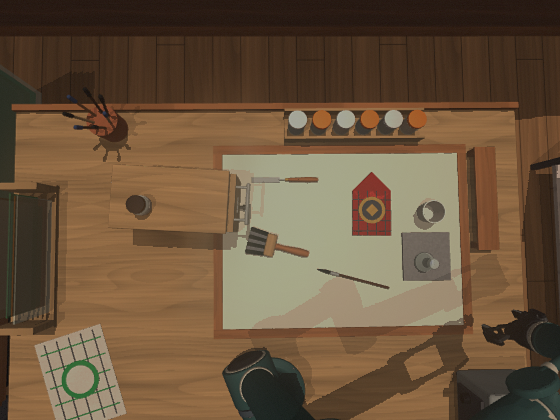

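The cabinet is at the left of the top view (u110-240, v165-235) with its front facing image right, about world -y. I'll enlarge it.

```bash
python3 - <<'E'
from h import *
t=load('top','0');s=load('scene','0')
crop(t,100,330,150,270,3.4,'tc0.png');crop(s,240,450,130,290,3.7,'sc0.png')
E
```

```text
(no output)
```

View pics/tc0.png

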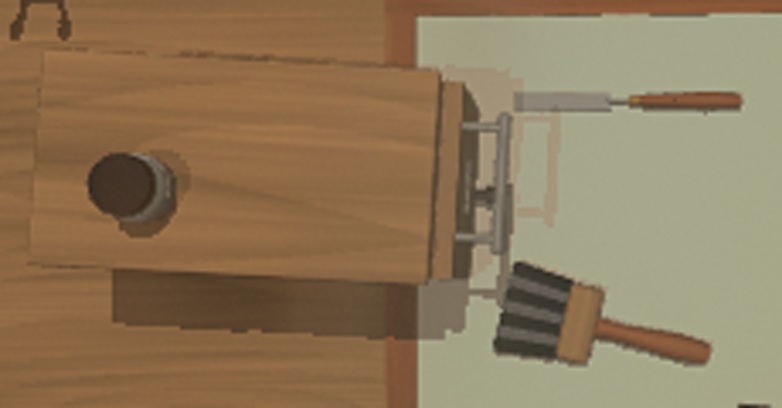

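View pics/sc0.png

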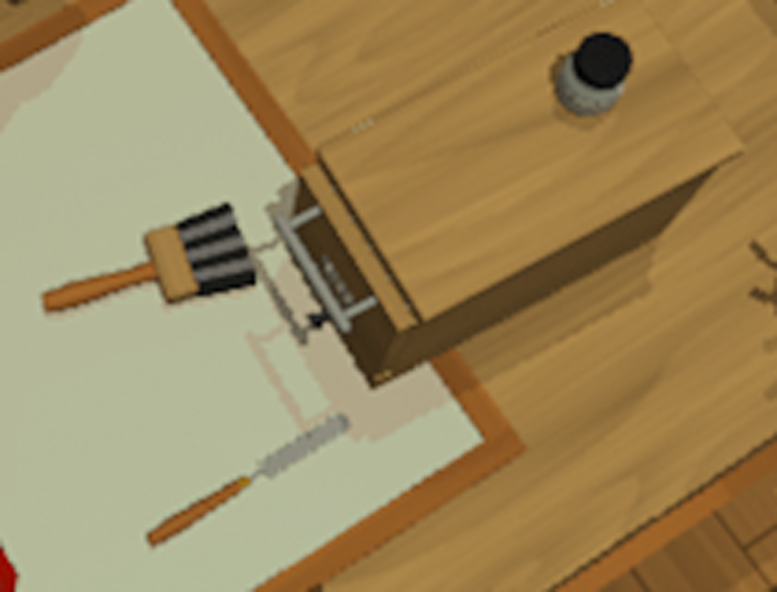

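```bash
python3 - <<'E'
from h import *
t=load('top','0');s=load('scene','0')
T=lambda x,y:(100+(x+.5)/3.4-.5,150+(y+.5)/3.4-.5); S=lambda x,y:(240+(x+.5)/3.7-.5,130+(y+.5)/3.7-.5)
np.set_printoptions(precision=4,suppress=True)
for n,a,b in(('bar far',(505,117),(345,326)),('bar near',(499,250),(276,214)),('cab FL far',(440,71),(415,322)),('cab near',(432,283),(318,153)),('cab back far',(42,50),(742,153))):
    print(n,tri(t,T(*a),s,S(*b)), 'top depth',dep(t,*T(*a)))
for a in((440,71),(432,283),(42,50),(28,262)): print('218',atz(t,*T(*a),.218), dep(t,*T(a[0]+(8 if a[0]<100 else -8),a[1]+(8 if a[1]<100 else -8))))
for a in((505,117),(499,250),(502,180)): print('bar188',atz(t,*T(*a),.188))
E
```

```text
bar far (array([0.6528, 0.0612, 0.1938]), np.float64(0.0006595690623396759)) top depth [0.6527 0.061  0.1926]
bar near (array([0.5406, 0.0661, 0.2036]), np.float64(0.0002773434320809973)) top depth [0.5409 0.0668 0.1938]
cab FL far (array([0.687 , 0.11  , 0.2139]), np.float64(0.006971888443342103)) top depth [0.6891 0.1132 0.2126]
cab near (array([0.5154, 0.1223, 0.2157]), np.float64(0.004674933643011322)) top depth [ 0.5138  0.145  -0.0002]
cab back far (array([0.7105, 0.442 , 0.2023]), np.float64(0.0032970854699378104)) top depth [ 0.7483  0.5282 -0.0046]
218 [0.6882 0.1126 0.218 ] [0.6818 0.1194 0.2167]
218 [0.5141 0.12   0.218 ] [0.5207 0.1263 0.2198]
218 [0.7085 0.4372 0.218 ] [0.7015 0.4299 0.2199]
218 [0.5353 0.4464 0.218 ] [0.5417 0.4396 0.219 ]
bar188 [0.6533 0.0613 0.188 ]
bar188 [0.541  0.0672 0.188 ]
bar188 [0.5999 0.0642 0.188 ]
```

The bar middle comes out at about (0.598, 0.064, 0.19). The heights agree with the text to within 2–15 mm (the near-end triangulation is the weak one), and depth gives 0.193. The cabinet x axis is about (0.058, 0.998). Next: the turn and shift needed.

```bash
cat >> h.py <<'E'
np.set_printoptions(precision=4,suppress=True)
A=0.058
cx=np.array([np.sin(A),np.cos(A),0]); cy=np.array([-np.cos(A),np.sin(A),0])
def Rt(sign=1):
    x=cx*sign; z=np.array([0,0,-1.]); return np.c_[x,np.cross(z,x),z]
def need(p,sign):
    st=bot.read_state(); r=R.from_rotvec(st['tcp_rot']); 
    print('t',round(st['time'],2),'pos',st['tool_pos'],'w',round(st['width'],3),'F',st['wrist_force'])
    print('toolshift now-axes',r.inv().apply(np.array(p)-st['tool_pos']),'after-turn axes',Rt(sign).T@(np.array(p)-st['tool_pos']),'turn',(r.inv()*R.from_matrix(Rt(sign))).as_rotvec())
E
python3 - <<'E'
from h import *
print(R.from_rotvec(bot.read_state()['tcp_rot']).as_matrix())
need([.598,.0638,.27],1);need([.598,.0638,.27],-1)
E
```

```text
[[ 0.3993 -0.9168 -0.0008]
 [-0.9168 -0.3993  0.0019]
 [-0.002  -0.0001 -1.    ]]
t 0.1 pos [ 0.2693 -0.6182  0.2301] w 0.999 F [ 0.0764 -0.1238  0.6273]
toolshift now-axes [-0.4941 -0.5737 -0.0389] after-turn axes [ 0.6999  0.2886 -0.0399] turn [-0.0027  0.0006 -2.6728]
t 0.1 pos [ 0.2693 -0.6182  0.2301] w 0.999 F [ 0.0764 -0.1238  0.6273]
toolshift now-axes [-0.4941 -0.5737 -0.0389] after-turn axes [-0.6999 -0.2886 -0.0399] turn [0.0004 0.002  0.4688]
```

Request:
arm_command:
  rows:
    - {"xyz": [0,0,-0.02],"delta_rot": [0,0,0.117],"gripper": 0.032}
    - {"xyz": [0,0,-0.02],"delta_rot": [0,0,0.117],"gripper": 0.032}
    - {"xyz": [-0.02,-0.01,0],"delta_rot": [0,0,0.117],"gripper": 0.032}
    - {"xyz": [-0.03,-0.01,0],"delta_rot": [0,0,0.117],"gripper": 0.032}
    - {"xyz": [-0.04,-0.018,0],"delta_rot": [0,0,0],"gripper": 0.032}
    - {"xyz": [-0.04,-0.018,0],"delta_rot": [0,0,0],"gripper": 0.032}
    - {"xyz": [-0.04,-0.018,0],"delta_rot": [0,0,0],"gripper": 0.032}
    - {"xyz": [-0.04,-0.018,0],"delta_rot": [0,0,0],"gripper": 0.032}
    - {"xyz": [-0.04,-0.018,0],"delta_rot": [0,0,0],"gripper": 0.032}
    - {"xyz": [-0.04,-0.018,0],"delta_rot": [0,0,0],"gripper": 0.032}
    - {"xyz": [-0.04,-0.018,0],"delta_rot": [0,0,0],"gripper": 0.032}
    - {"xyz": [-0.04,-0.018,0],"delta_rot": [0,0,0],"gripper": 0.032}

```text
time: 1.3
tool_pos: [0.4463, -0.2538, 0.2709]
tcp_rot: [2.157, -2.284, -0.001]
wrist_force: [-0.7, -0.5, -0.3]
width: 0.374
```

```bash
python3 - <<'E'
from h import *
need([.598,.0638,.27],-1); print(bot.read_state()['q'])
E
```

```text
t 1.3 pos [ 0.4463 -0.2538  0.2709] w 0.374 F [-0.7204 -0.531  -0.337 ]
toolshift now-axes [-0.3258 -0.1332  0.0009] after-turn axes [-0.3258 -0.133   0.0009] turn [0.0004 0.0003 0.0006]
[-0.5655 -0.0676  1.8931  0.      1.3165  1.0627]
```

Request:
arm_command:
  rows:
    - {"xyz": [-0.04,-0.016,0],"gripper": 0.03}
    - {"xyz": [-0.04,-0.016,0],"gripper": 0.03}
    - {"xyz": [-0.04,-0.016,0],"gripper": 0.03}
    - {"xyz": [-0.04,-0.016,0],"gripper": 0.03}
    - {"xyz": [-0.04,-0.016,0],"gripper": 0.03}
    - {"xyz": [-0.04,-0.016,0],"gripper": 0.03}
    - {"xyz": [-0.04,-0.016,0],"gripper": 0.03}
    - {"xyz": [-0.03,-0.01,0],"gripper": 0.03}
    - {"xyz": [0,0,0],"gripper": 0.03}

```text
invalid input
```

```bash
python3 - <<'E'
from h import *
need([.598,.0638,.27],-1); print(bot.read_state()['q'])
t=snap('top','1');s=snap('scene','1')
crop(t,100,330,150,270,3.4,'tc1.png');crop(s,240,450,130,290,3.7,'sc1.png')
E
```

```text
t 1.3 pos [ 0.4463 -0.2538  0.2709] w 0.374 F [-0.7204 -0.531  -0.337 ]
toolshift now-axes [-0.3258 -0.1332  0.0009] after-turn axes [-0.3258 -0.133   0.0009] turn [0.0004 0.0003 0.0006]
[-0.5655 -0.0676  1.8931  0.      1.3165  1.0627]
```

View pics/tc1.png

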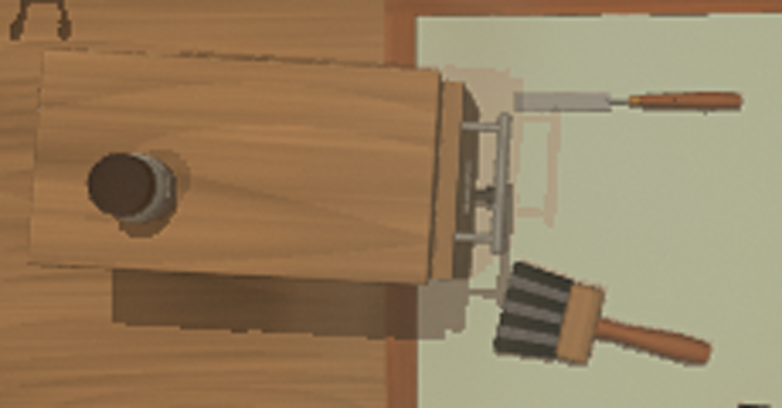

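View pics/sc1.png

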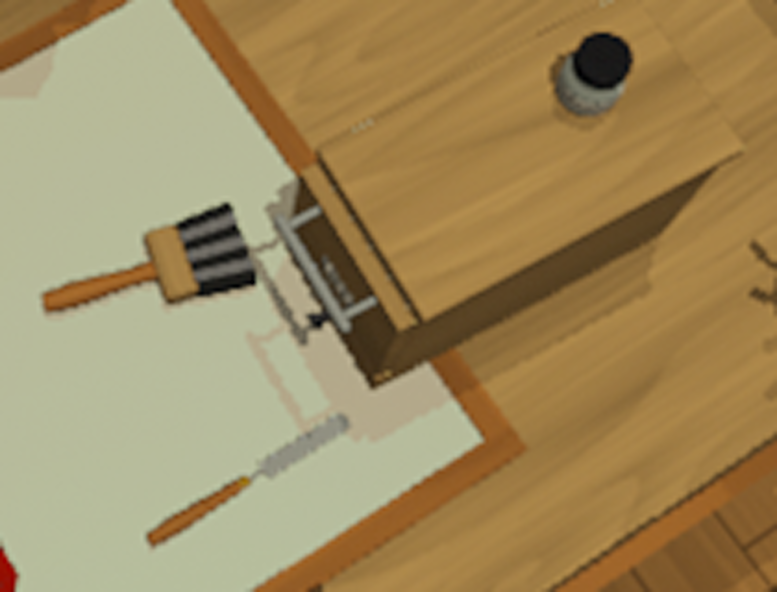

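The move was refused because the rows lacked delta_rot, so nothing has changed in the pictures. I'll resend it complete.

Request:
arm_command:
  rows:
    - {"xyz": [-0.04,-0.016,0],"delta_rot": [0,0,0],"gripper": 0.03}
    - {"xyz": [-0.04,-0.016,0],"delta_rot": [0,0,0],"gripper": 0.03}
    - {"xyz": [-0.04,-0.016,0],"delta_rot": [0,0,0],"gripper": 0.03}
    - {"xyz": [-0.04,-0.016,0],"delta_rot": [0,0,0],"gripper": 0.03}
    - {"xyz": [-0.04,-0.016,0],"delta_rot": [0,0,0],"gripper": 0.03}
    - {"xyz": [-0.04,-0.016,0],"delta_rot": [0,0,0],"gripper": 0.03}
    - {"xyz": [-0.04,-0.016,0],"delta_rot": [0,0,0],"gripper": 0.03}
    - {"xyz": [-0.03,-0.01,0],"delta_rot": [0,0,0],"gripper": 0.03}
    - {"xyz": [0,0,0],"delta_rot": [0,0,0],"gripper": 0.03}

```text
time: 2.3
tool_pos: [0.5865, 0.0498, 0.2705]
tcp_rot: [-2.161, 2.28, 0.002]
wrist_force: [0.8, -1.0, -0.3]
width: 0.349
```

```bash
python3 - <<'E'
from h import *
need([.598,.0638,.27],-1); print(bot.read_state()['q'])
t=snap('top','1');s=snap('scene','1')
crop(t,100,330,150,270,3.4,'tc1b.png');crop(s,240,450,130,290,3.7,'sc1b.png')
E
```

```text
t 2.3 pos [0.5865 0.0498 0.2705] w 0.349 F [ 0.7554 -1.0435 -0.259 ]
toolshift now-axes [-0.0146 -0.0107  0.0005] after-turn axes [-0.0147 -0.0106  0.0005] turn [0.0007 0.0011 0.0045]
[0.0417 0.0796 1.7458 0.0012 1.3168 1.6657]
```

View pics/tc1b.png

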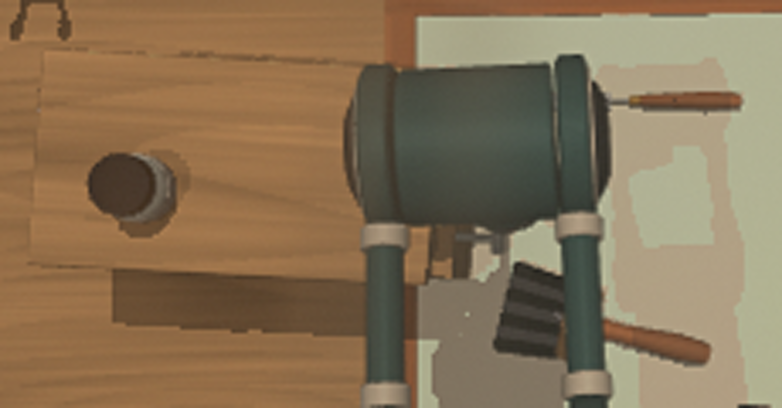

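View pics/sc1b.png

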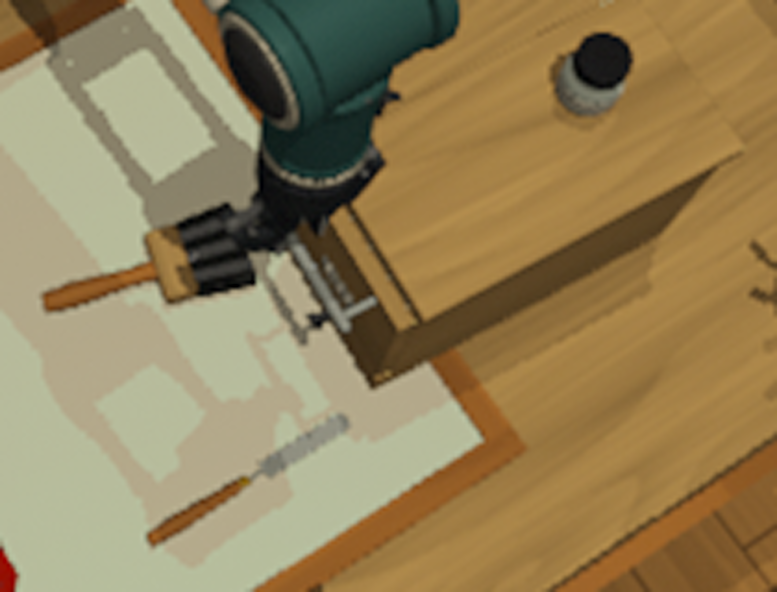

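Request:
arm_command:
  rows:
    - {"xyz": [-0.007,-0.005,0],"delta_rot": [0,0,0.004],"gripper": 0.03}
    - {"xyz": [-0.007,-0.005,0],"delta_rot": [0,0,0],"gripper": 0.03}
    - {"xyz": [0,0,0],"delta_rot": [0,0,0],"gripper": 0.03}

```text
time: 2.7
tool_pos: [0.597, 0.0601, 0.2713]
tcp_rot: [-2.151, 2.289, -0.0]
wrist_force: [0.2, -0.4, -0.1]
width: 0.351
```

```bash
python3 - <<'E'
from h import *
need([.598,.0638,.169],-1)
t=load('top','1')
for u,v in((240,190),(210,190),(270,190),(205,185)): print(dep(t,u,v))
E
```

```text
t 2.7 pos [0.597  0.0601 0.2713] w 0.351 F [ 0.2265 -0.4409 -0.098 ]
toolshift now-axes [-0.0037 -0.0007  0.1023] after-turn axes [-0.0038 -0.0007  0.1023] turn [-0.0005  0.0003 -0.004 ]
[0.585  0.0472 0.6597]
[0.5853 0.0962 0.6614]
[ 0.5843 -0.0022  0.6608]
[0.5938 0.1046 0.66  ]
```

Request:
arm_command:
  rows:
    - {"xyz": [-0.003,-0.001,0],"delta_rot": [0,0,0],"gripper": 0.03}
    - {"xyz": [0,0,0.02],"delta_rot": [0,0,0],"gripper": 0.03}
    - {"xyz": [0,0,0.02],"delta_rot": [0,0,0],"gripper": 0.03}
    - {"xyz": [0,0,0.015],"delta_rot": [0,0,0],"gripper": 0.03}
    - {"xyz": [0,0,0],"delta_rot": [0,0,0],"gripper": 0.03}

```text
time: 3.2
tool_pos: [0.5957, 0.0629, 0.2132]
tcp_rot: [2.149, -2.286, -0.005]
wrist_force: [-1.2, -0.2, -0.7]
width: 0.35
```

```bash
python3 - <<'E'
from h import *
need([.598,.0638,.169],-1)
s=snap('scene','2');crop(s,270,370,160,240,7.8,'sc2.png')
p=bot.read_state()['tool_pos'];print(proj(s,p),(proj(s,p)-[270,160])*7.8)
E
```

```text
t 3.2 pos [0.5957 0.0629 0.2132] w 0.35 F [-1.1998 -0.2228 -0.6602]
toolshift now-axes [-0.001  -0.0025  0.0442] after-turn axes [-0.001  -0.0023  0.0442] turn [ 0.0053 -0.0007 -0.0035]
[[323.7163 200.8   ]] [[418.9872 318.2402]]
```

View pics/sc2.png

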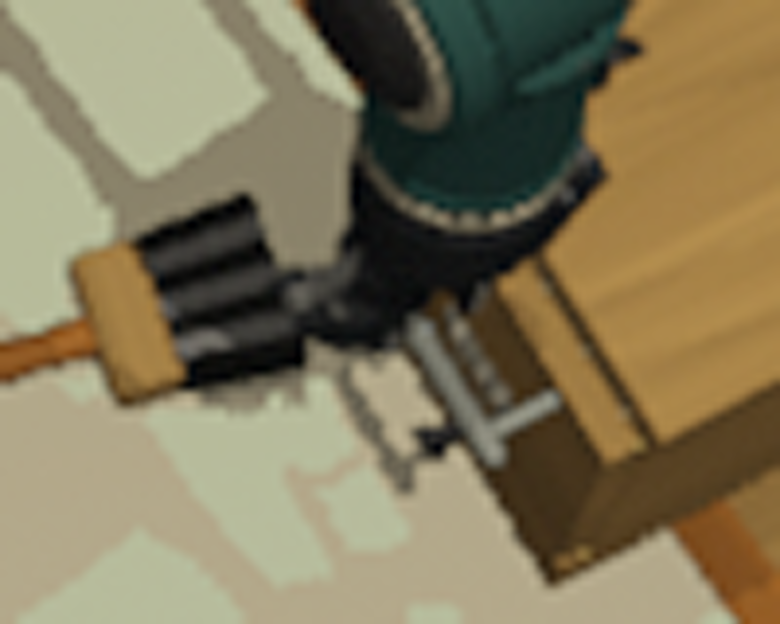

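The projected TCP (418,318 in the crop) sits on the bar's line, with the fingers on both sides of it. Descending and closing.

Request:
arm_command:
  rows:
    - {"xyz": [-0.001,-0.002,0.012],"delta_rot": [0,0,0],"gripper": 0.03}
    - {"xyz": [0,0,0.012],"delta_rot": [0,0,0],"gripper": 0.03}
    - {"xyz": [0,0,0.012],"delta_rot": [0,0,0],"gripper": 0.03}
    - {"xyz": [0,0,0.007],"delta_rot": [0,0,0],"gripper": 0.03}
    - {"xyz": [0,0,0],"delta_rot": [0,0,0],"gripper": 0.03}

```text
time: 3.75
tool_pos: [0.5984, 0.0641, 0.1712]
tcp_rot: [2.151, -2.286, -0.004]
wrist_force: [-0.5, -1.0, -0.7]
width: 0.356
```

Request:
arm_command:
  rows:
    - {"xyz": [0,0,0],"delta_rot": [0,0,0],"gripper": 0.0}
    - {"xyz": [0,0,0],"delta_rot": [0,0,0],"gripper": 0.0}
    - {"xyz": [0,0,0],"delta_rot": [0,0,0],"gripper": 0.0}
    - {"xyz": [0,0,0],"delta_rot": [0,0,0],"gripper": 0.0}
  force: 60

```text
time: 4.15
tool_pos: [0.5998, 0.0644, 0.1736]
tcp_rot: [-2.152, 2.288, 0.0]
wrist_force: [-0.1, 1.1, -0.1]
width: 0.105
```

Request:
arm_command:
  rows:
    - {"xyz": [0.01,0,0],"delta_rot": [0,0,0],"gripper": 0.0}
    - {"xyz": [0.015,0,0],"delta_rot": [0,0,0],"gripper": 0.0}
    - {"xyz": [0.015,0,0],"delta_rot": [0,0,0],"gripper": 0.0}
    - {"xyz": [0.01,0,0],"delta_rot": [0,0,0],"gripper": 0.0}

```text
time: 4.55
tool_pos: [0.5965, 0.0135, 0.1736]
tcp_rot: [-2.152, 2.288, 0.0]
wrist_force: [-0.6, 4.3, 0.7]
width: 0.104
```

```bash
python3 - <<'E'
from h import *
need([.587,-.1365,.169],-1)
s=snap('scene','3');crop(s,240,450,130,290,3.7,'sc3.png')
E
```

```text
t 4.55 pos [0.5965 0.0135 0.1736] w 0.104 F [-0.5784  4.2714  0.719 ]
toolshift now-axes [0.1503 0.0003 0.0046] after-turn axes [0.1503 0.0008 0.0046] turn [ 0.      0.0002 -0.0034]
```

View pics/sc3.png

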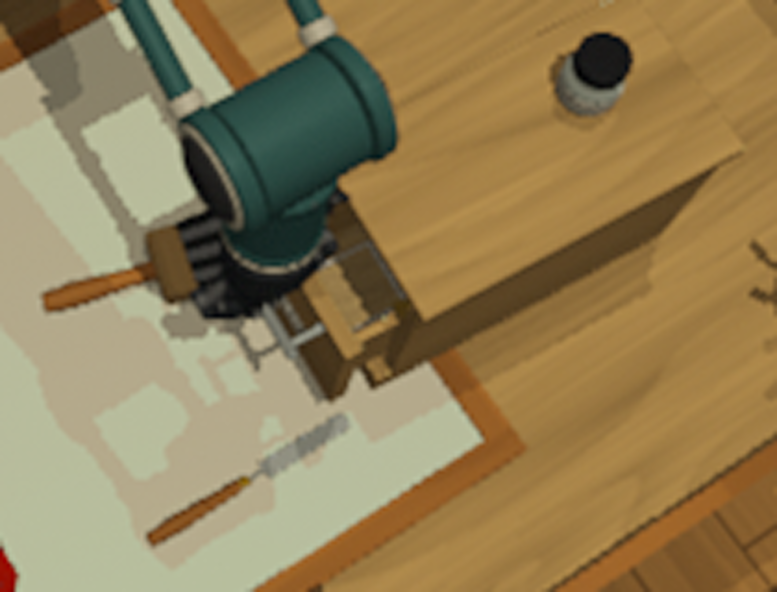

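The drawer has come about 51 mm with the handle. Continuing and slowing towards the stop.

Request:
arm_command:
  rows:
    - {"xyz": [0.012,0,0],"delta_rot": [0,0,0],"gripper": 0.0}
    - {"xyz": [0.015,0,0],"delta_rot": [0,0,0],"gripper": 0.0}
    - {"xyz": [0.015,0,0],"delta_rot": [0,0,0],"gripper": 0.0}
    - {"xyz": [0.015,0,0],"delta_rot": [0,0,0],"gripper": 0.0}
    - {"xyz": [0.015,0,0],"delta_rot": [0,0,0],"gripper": 0.0}
    - {"xyz": [0.015,0,0],"delta_rot": [0,0,0],"gripper": 0.0}
    - {"xyz": [0.015,0,0],"delta_rot": [0,0,0],"gripper": 0.0}
    - {"xyz": [0.015,0,0],"delta_rot": [0,0,0],"gripper": 0.0}
    - {"xyz": [0.01,0,0],"delta_rot": [0,0,0],"gripper": 0.0}
    - {"xyz": [0.008,0,0],"delta_rot": [0,0,0],"gripper": 0.0}
    - {"xyz": [0.006,0,0],"delta_rot": [0,0,0],"gripper": 0.0}
    - {"xyz": [0,0,0],"delta_rot": [0,0,0],"gripper": 0.0}

```text
time: 5.8
tool_pos: [0.5872, -0.1281, 0.1736]
tcp_rot: [2.15, -2.287, 0.0]
wrist_force: [-5.4, -2.0, 4.3]
width: 0.102
```

Request:
arm_command:
  rows:
    - {"xyz": [0.002,0,0],"delta_rot": [0,0,0],"gripper": 0.0}
    - {"xyz": [0.002,0,0],"delta_rot": [0,0,0],"gripper": 0.0}

```text
time: 6.0
tool_pos: [0.587, -0.1303, 0.1735]
tcp_rot: [2.152, -2.288, -0.003]
wrist_force: [-5.6, 3.6, 4.4]
width: 0.098
```

Request:
arm_command:
  rows:
    - {"xyz": [0.002,0,0],"delta_rot": [0,0,0],"gripper": 0.0}
    - {"xyz": [0.002,0,0],"delta_rot": [0,0,0],"gripper": 0.0}
    - {"xyz": [0,0,0],"delta_rot": [0,0,0],"gripper": 0.0}

```text
time: 6.3
tool_pos: [0.5867, -0.1343, 0.1736]
tcp_rot: [2.152, -2.288, -0.002]
wrist_force: [-4.8, 3.1, 3.6]
width: 0.099
```

Request:
arm_command:
  rows:
    - {"xyz": [0.001,0,0],"delta_rot": [0,0,0],"gripper": 0.0}
    - {"xyz": [0.001,0,0],"delta_rot": [0,0,0],"gripper": 0.0}
    - {"xyz": [0,0,0],"delta_rot": [0,0,0],"gripper": 0.0}

```text
time: 6.6
tool_pos: [0.5867, -0.1343, 0.1736]
tcp_rot: [-2.151, 2.287, 0.006]
wrist_force: [-4.8, 8.8, 5.2]
width: 0.106
```

Request:
arm_command:
  rows:
    - {"xyz": [0.001,0,0],"delta_rot": [0,0,0],"gripper": 0.0}
    - {"xyz": [0.001,0,0],"delta_rot": [0,0,0],"gripper": 0.0}
    - {"xyz": [0,0,0],"delta_rot": [0,0,0],"gripper": 0.0}

```text
time: 6.9
tool_pos: [0.5867, -0.1343, 0.1735]
tcp_rot: [-2.149, 2.286, 0.01]
wrist_force: [-4.6, 14.3, 5.2]
width: 0.101
```

The force rises with no motion, so the drawer is on its stop (travel about 0.199 m). Relieving the pull, opening and lifting.

Request:
arm_command:
  rows:
    - {"xyz": [-0.002,0,0],"delta_rot": [0,0,0],"gripper": 0.0}
    - {"xyz": [-0.001,0,0],"delta_rot": [0,0,0],"gripper": 0.03}
    - {"xyz": [0,0,0],"delta_rot": [0,0,0],"gripper": 0.03}
    - {"xyz": [0,0,0],"delta_rot": [0,0,0],"gripper": 0.03}
    - {"xyz": [0,0,-0.01],"delta_rot": [0,0,0],"gripper": 0.03}
    - {"xyz": [0,0,-0.02],"delta_rot": [0,0,0],"gripper": 0.03}
    - {"xyz": [0,0,-0.03],"delta_rot": [0,0,0],"gripper": 0.03}
    - {"xyz": [0,0,-0.03],"delta_rot": [0,0,0],"gripper": 0.03}
    - {"xyz": [0,0,-0.03],"delta_rot": [0,0,0],"gripper": 0.03}

```text
time: 7.8
tool_pos: [0.5876, -0.136, 0.2953]
tcp_rot: [-2.152, 2.289, -0.002]
wrist_force: [-0.4, -1.4, -0.9]
width: 0.345
```

```bash
python3 - <<'E'
from h import *
need([.5968,.0265,.27],-1)
t=snap('top','4');s=snap('scene','4')
crop(t,180,340,150,270,4.9,'tc4.png');crop(s,240,400,130,250,4.9,'sc4.png')
E
```

```text
t 7.8 pos [ 0.5876 -0.136   0.2953] w 0.345 F [-0.4054 -1.3864 -0.8643]
toolshift now-axes [-0.1628  0.0009  0.0252] after-turn axes [-0.1628  0.0002  0.0253] turn [-0.001  -0.0005 -0.0037]
```

View pics/tc4.png

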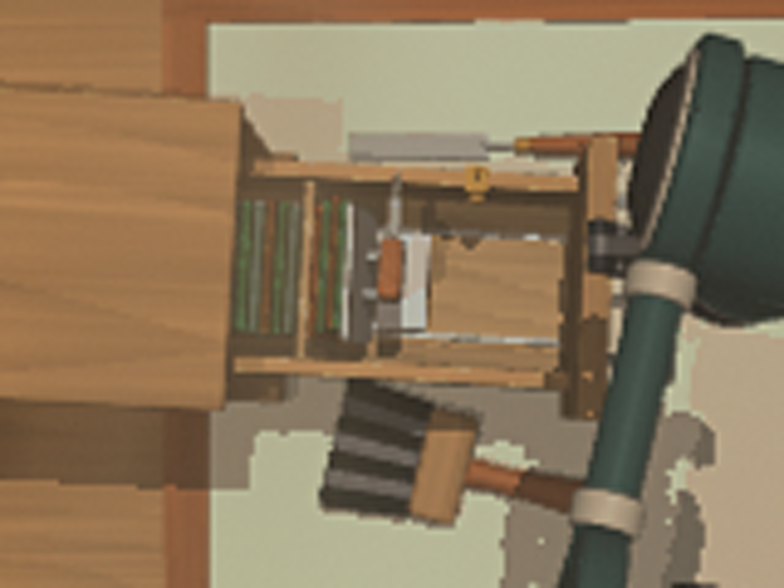

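View pics/sc4.png

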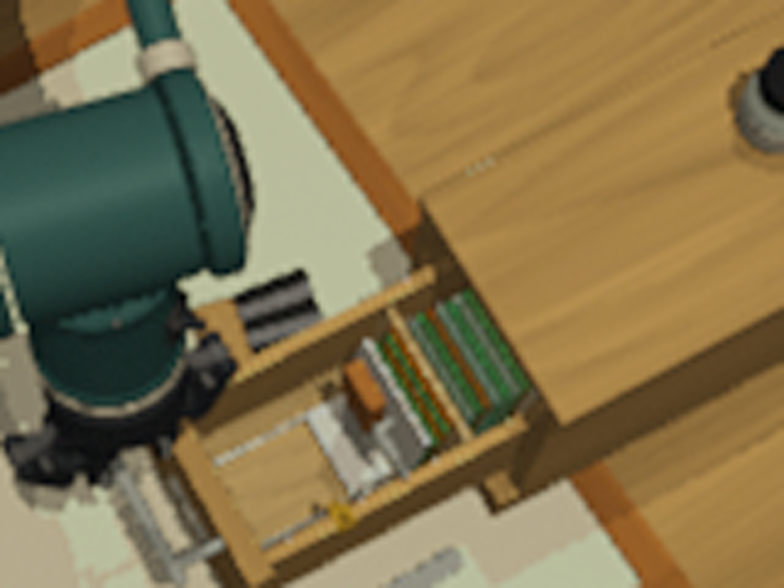

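The drawer is out. In the top crop the grip is at about (390,268) and the brass marker at (477,182), with the pointer tip at (397,180). Zooming in on these.

```bash
python3 - <<'E'
from h import *
t=load('top','4');s=load('scene','4')
crop(t,240,300,175,220,13,'tc5.png');crop(s,295,345,195,245,12,'sc5.png')
E
```

```text
(no output)
```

View pics/tc5.png

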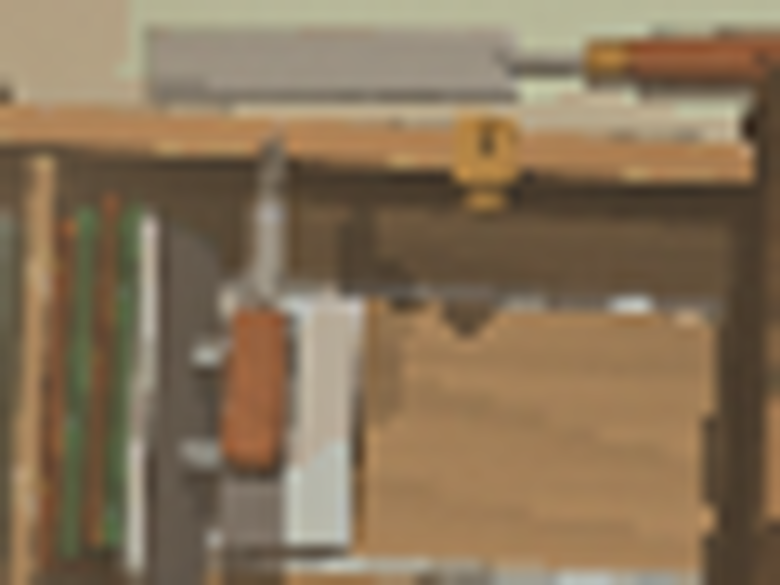

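View pics/sc5.png

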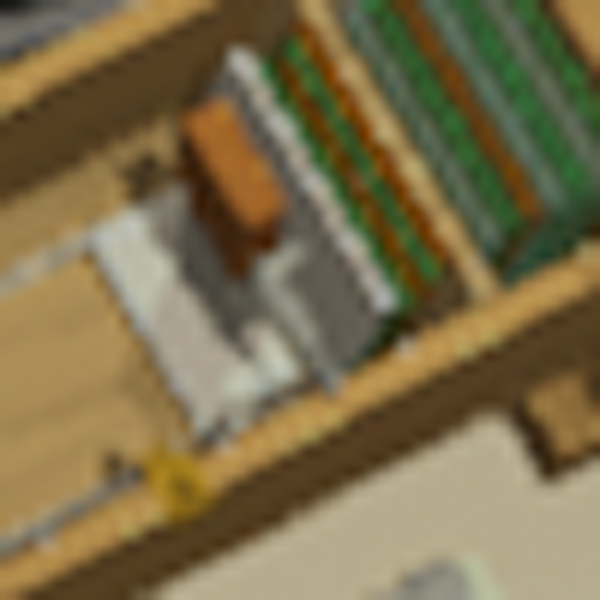

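```bash
python3 - <<'E'
from h import *
t=load('top','4');s=load('scene','4')
T=lambda x,y:(240+(x+.5)/13-.5,175+(y+.5)/13-.5); S=lambda x,y:(295+(x+.5)/12-.5,195+(y+.5)/12-.5)
O=np.array([.6113,.276,0])
def cab(p): return np.array([(p-O)@cx,(p-O)@cy,p[2]])
for n,a,b,z in(('grip',(257,388),(233,163),.192),('tip',(272,140),(332,388),.1525),('fin',(487,138),(183,480),.16)):
    p,e=tri(t,T(*a),s,S(*b)); q=atz(t,*T(*a),z); print(n,p,e,'cab',cab(p),'| topz',q,cab(q),'| scenez',atz(s,*S(*b),z),'| dep',dep(t,*T(*a)),dep(s,*S(*b)))
E
```

```text
grip [0.5943 0.0299 0.1911] 0.0003014300199178186 cab [-0.2467  0.0028  0.1911] | topz [0.5941 0.0298 0.192 ] [-0.2468  0.0029  0.192 ] | scenez [0.5946 0.0298 0.192 ] | dep [0.5943 0.0298 0.1891] [0.5944 0.03   0.1914]
tip [0.6526 0.0262 0.1571] 0.0015593342912877607 cab [-0.247  -0.0558  0.1571] | topz [0.6536 0.027  0.1525] [-0.2462 -0.0567  0.1525] | scenez [0.6513 0.0266 0.1525] | dep [0.6542 0.0271 0.1477] [0.6511 0.0269 0.1513]
fin [ 0.6527 -0.0221  0.1597] 0.0002172718901880468 cab [-0.2952 -0.0586  0.1597] | topz [ 0.6527 -0.022   0.16  ] [-0.2951 -0.0586  0.16  ] | scenez [ 0.6527 -0.0222  0.16  ] | dep [ 0.6522 -0.0219  0.164 ] [ 0.6538 -0.0233  0.1656]
```

```bash
python3 - <<'E'
from h import *
t=load('top','4')
T=lambda x,y:(240+(x+.5)/13-.5,175+(y+.5)/13-.5)
for a in((205,355),(205,455),(190,455),(270,230),(235,300),(190,400),(150,400)): print(a,dep(t,*T(*a)))
need([.5945,.0295,.28],-1)
E
```

```text
(205, 355) [0.607  0.0439 0.1217]
(205, 455) [0.5837 0.0442 0.1199]
(190, 455) [0.5842 0.0481 0.112 ]
(270, 230) [0.6325 0.0275 0.1576]
(235, 300) [0.6138 0.0345 0.189 ]
(190, 400) [0.5979 0.0484 0.1009]
(150, 400) [0.5953 0.0559 0.1407]
t 7.9 pos [ 0.5905 -0.1368  0.3003] w 0.354 F [ 0.1929 -0.5017 -0.0353]
toolshift now-axes [-0.1662  0.0065  0.0198] after-turn axes [-0.1662  0.0057  0.0203] turn [-0.011  -0.0026 -0.0036]
```

Request:
arm_command:
  rows:
    - {"xyz": [-0.03,0.001,0],"delta_rot": [0,0,0],"gripper": 0.032}
    - {"xyz": [-0.04,0.001,0],"delta_rot": [0,0,0],"gripper": 0.032}
    - {"xyz": [-0.04,0.001,0],"delta_rot": [0,0,0],"gripper": 0.032}
    - {"xyz": [-0.03,0.001,0.01],"delta_rot": [0,0,0],"gripper": 0.032}
    - {"xyz": [-0.016,0,0.01],"delta_rot": [0,0,0],"gripper": 0.032}
    - {"xyz": [-0.01,0,0.01],"delta_rot": [0,0,0],"gripper": 0.032}
    - {"xyz": [0,0,0],"delta_rot": [0,0,0],"gripper": 0.032}
    - {"xyz": [0,0,0],"delta_rot": [0,0,0],"gripper": 0.032}

```text
time: 8.7
tool_pos: [0.5934, 0.0295, 0.2625]
tcp_rot: [2.151, -2.288, -0.001]
wrist_force: [-0.2, 0.0, 0.1]
width: 0.373
```

```bash
python3 - <<'E'
from h import *
for i in range(3): need([.5945,.0295,.153],-1); bot.read_state()
print(bot.read_state()['q'])
E
```

```text
t 8.7 pos [0.5934 0.0295 0.2625] w 0.373 F [-0.198   0.0145  0.068 ]
toolshift now-axes [-0.0002 -0.0013  0.1095] after-turn axes [-0.0001 -0.0011  0.1095] turn [ 0.0014 -0.0009 -0.0036]
t 8.7 pos [0.5934 0.0295 0.2625] w 0.373 F [-0.198   0.0145  0.068 ]
toolshift now-axes [-0.0002 -0.0013  0.1095] after-turn axes [-0.0001 -0.0011  0.1095] turn [ 0.0014 -0.0009 -0.0036]
t 8.7 pos [0.5934 0.0295 0.2625] w 0.373 F [-0.198   0.0145  0.068 ]
toolshift now-axes [-0.0002 -0.0013  0.1095] after-turn axes [-0.0001 -0.0011  0.1095] turn [ 0.0014 -0.0009 -0.0036]
[ 0.0081  0.0948  1.744  -0.0008  1.3042  1.6407]
```

Request:
arm_command:
  rows:
    - {"xyz": [0,-0.001,0.02],"delta_rot": [0,0,0],"gripper": 0.032}
    - {"xyz": [0,0,0.02],"delta_rot": [0,0,0],"gripper": 0.032}
    - {"xyz": [0,0,0.015],"delta_rot": [0,0,0],"gripper": 0.032}
    - {"xyz": [0,0,0],"delta_rot": [0,0,0],"gripper": 0.032}

```text
time: 9.1
tool_pos: [0.593, 0.0292, 0.2057]
tcp_rot: [2.148, -2.287, -0.005]
wrist_force: [-1.0, 0.1, -0.7]
width: 0.377
```

```bash
python3 - <<'E'
from h import *
need([.5945,.0295,.153],-1)
s=snap('scene','6');crop(s,275,355,180,240,9.5,'sc6.png')
E
```

```text
t 9.1 pos [0.593  0.0292 0.2057] w 0.377 F [-0.9775  0.0819 -0.7388]
toolshift now-axes [-0.0004 -0.0017  0.0527] after-turn axes [-0.0004 -0.0014  0.0527] turn [ 0.0046 -0.0006 -0.0047]
```

View pics/sc6.png

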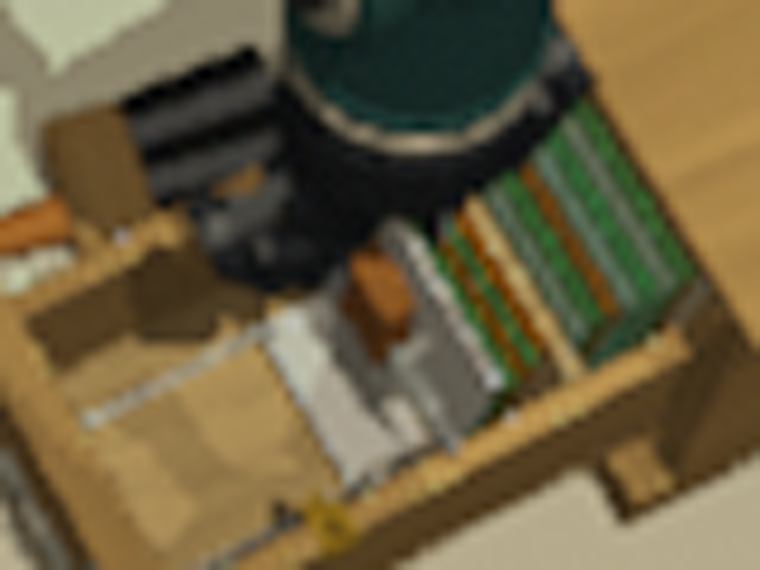

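```bash
python3 - <<'E'
from h import *
s=load('scene','6'); p=np.array([.593,.0292,.2057])
f=lambda q:((proj(s,q)-[275,180]+.5)*9.5)[0]
print('tcp',f(p),'finger-',f(p-cx*.016),f(p-cx*.03),'finger+',f(p+cx*.016),f(p+cx*.03),'grip',f([.5943,.0299,.192]))
for z in(.22,.24,.26):print(z,f([.593,.0292-.03,z]),f([.593,.0292+.03,z]))
E
```

```text
tcp [373.2157 255.3564] finger- [330.8818 277.8792] [293.6954 297.6634] finger+ [415.3749 232.9266] [452.1215 213.3763] grip [374.6174 271.1737]
0.22 [298.3841 287.7973] [452.8053 194.0004]
0.24 [301.0954 267.3895] [457.8562 172.3346]
0.26 [303.8917 246.3417] [463.0642 149.9953]
```

The fingers straddle the block: the dark tips are near (290,285) and (430,215) in the crop, roughly where projection puts them. Lowering the rest.

Request:
arm_command:
  rows:
    - {"xyz": [0,-0.001,0.013],"delta_rot": [0,0,0],"gripper": 0.032}
    - {"xyz": [0,0,0.013],"delta_rot": [0,0,0],"gripper": 0.032}
    - {"xyz": [0,0,0.013],"delta_rot": [0,0,0],"gripper": 0.032}
    - {"xyz": [0,0,0.011],"delta_rot": [0,0,0],"gripper": 0.032}
    - {"xyz": [0,0,0],"delta_rot": [0,0,0],"gripper": 0.032}

```text
time: 9.65
tool_pos: [0.5938, 0.0303, 0.1554]
tcp_rot: [2.15, -2.286, -0.005]
wrist_force: [-0.4, 0.0, -0.7]
width: 0.371
```

```bash
python3 - <<'E'
from h import *
need([.5945,.0295,.153],-1)
s=snap('scene','7');crop(s,275,355,180,240,9.5,'sc7.png')
E
```

```text
t 9.65 pos [0.5938 0.0303 0.1554] w 0.371 F [-0.3547  0.005  -0.6565]
toolshift now-axes [ 0.0008 -0.0008  0.0024] after-turn axes [ 0.0008 -0.0008  0.0024] turn [ 0.0047 -0.0003 -0.0031]
```

View pics/sc7.png

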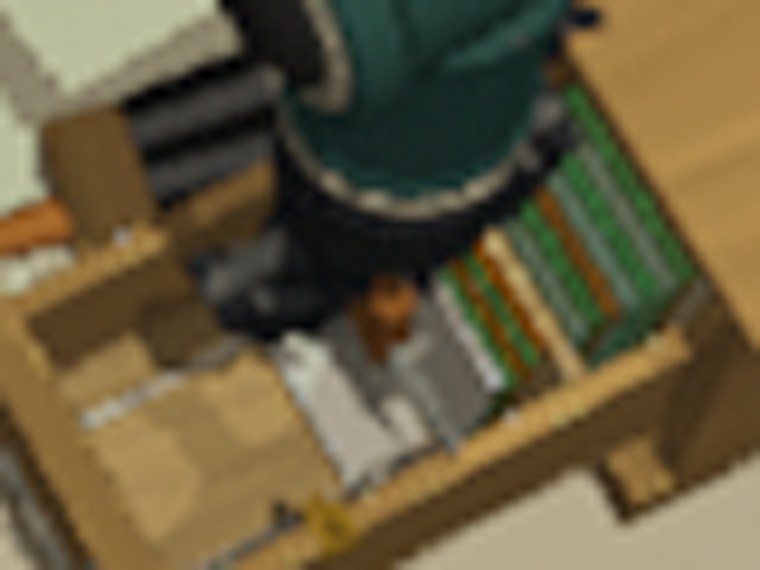

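The grip stands between the fingers, with the panes untouched and no force. Closing on it at 80 N.

Request:
arm_command:
  rows:
    - {"xyz": [0,0,0],"delta_rot": [0,0,0],"gripper": 0.0}
    - {"xyz": [0,0,0],"delta_rot": [0,0,0],"gripper": 0.0}
    - {"xyz": [0,0,0],"delta_rot": [0,0,0],"gripper": 0.0}
    - {"xyz": [0,0,0],"delta_rot": [0,0,0],"gripper": 0.0}
  force: 80

```text
time: 10.1
tool_pos: [0.596, 0.0303, 0.1589]
tcp_rot: [-2.152, 2.288, -0.001]
wrist_force: [0.0, -0.3, -0.6]
width: 0.149
```

```bash
python3 - <<'E'
from h import *
need([.5945,.0295,.153],-1)
s=snap('scene','8');crop(s,275,355,180,240,9.5,'sc8.png')
t=snap('top','8');crop(t,180,340,150,270,4.9,'tc8.png')
E
```

```text
t 10.1 pos [0.596  0.0303 0.1589] w 0.149 F [ 0.0402 -0.3189 -0.6485]
toolshift now-axes [0.0009 0.0015 0.0059] after-turn axes [0.0009 0.0015 0.0059] turn [-0.0011  0.0002 -0.0035]
```

View pics/sc8.png

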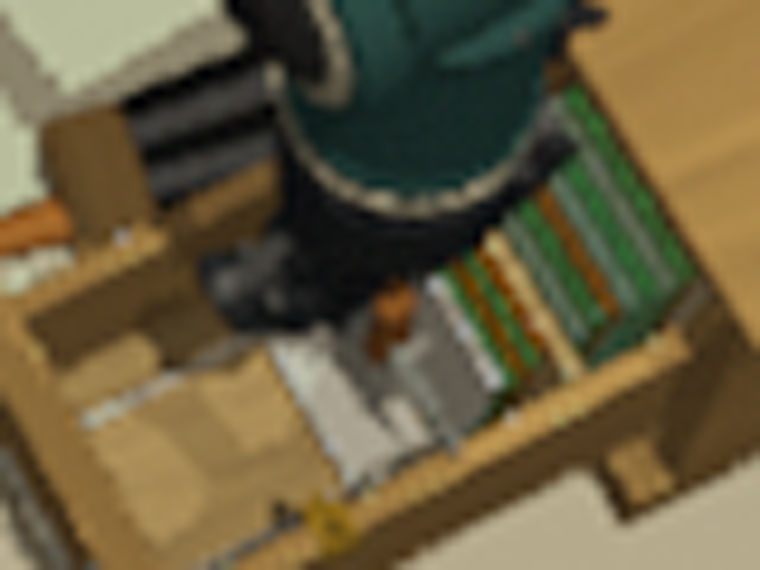

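View pics/tc8.png

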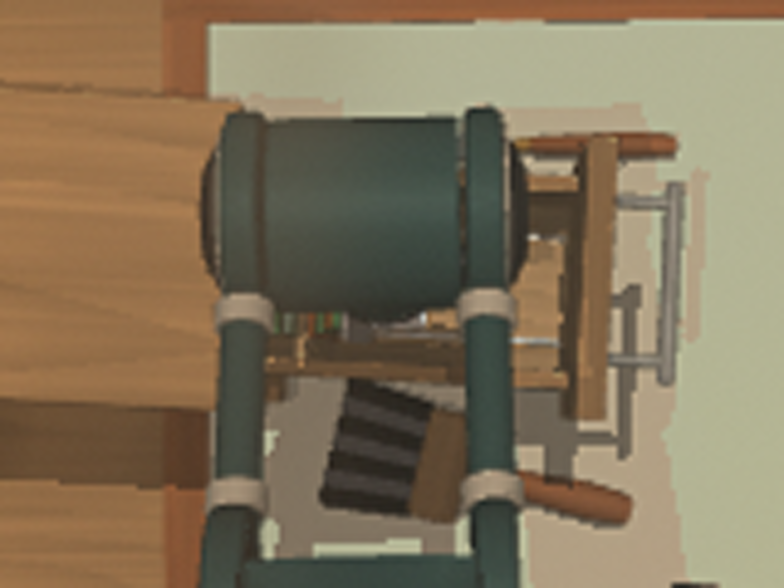

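Grip width is about 13 mm, so the block is held. Drawing it back slowly, 40 mm first.

Request:
arm_command:
  rows:
    - {"xyz": [0.004,0,0],"delta_rot": [0,0,0],"gripper": 0.0}
    - {"xyz": [0.005,0,0],"delta_rot": [0,0,0],"gripper": 0.0}
    - {"xyz": [0.005,0,0],"delta_rot": [0,0,0],"gripper": 0.0}
    - {"xyz": [0.005,0,0],"delta_rot": [0,0,0],"gripper": 0.0}
    - {"xyz": [0.005,0,0],"delta_rot": [0,0,0],"gripper": 0.0}
    - {"xyz": [0.005,0,0],"delta_rot": [0,0,0],"gripper": 0.0}
    - {"xyz": [0.005,0,0],"delta_rot": [0,0,0],"gripper": 0.0}
    - {"xyz": [0.004,0,0],"delta_rot": [0,0,0],"gripper": 0.0}
    - {"xyz": [0.002,0,0],"delta_rot": [0,0,0],"gripper": 0.0}
    - {"xyz": [0,0,0],"delta_rot": [0,0,0],"gripper": 0.0}

```text
time: 11.2
tool_pos: [0.5935, -0.0077, 0.1589]
tcp_rot: [-2.15, 2.286, 0.003]
wrist_force: [0.4, 8.0, 0.5]
width: 0.155
```

```bash
python3 - <<'E'
from h import *
need([.5945,.0295,.153],-1)
s=snap('scene','9');crop(s,295,345,195,245,12,'sc9.png');crop(s,275,355,180,240,9.5,'sc9w.png')
E
```

```text
t 11.2 pos [ 0.5935 -0.0077  0.1589] w 0.155 F [0.3898 7.951  0.5454]
toolshift now-axes [-0.0371  0.0013  0.006 ] after-turn axes [-0.0372  0.0012  0.0059] turn [-0.0008  0.0037 -0.0036]
```

View pics/sc9.png

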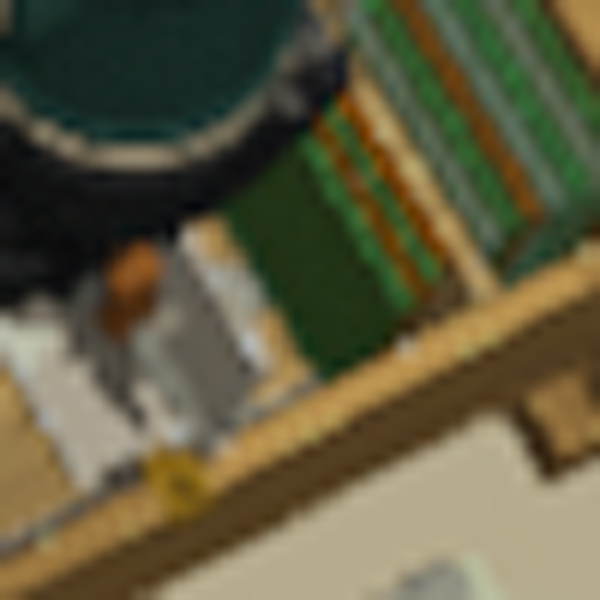

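View pics/sc9w.png

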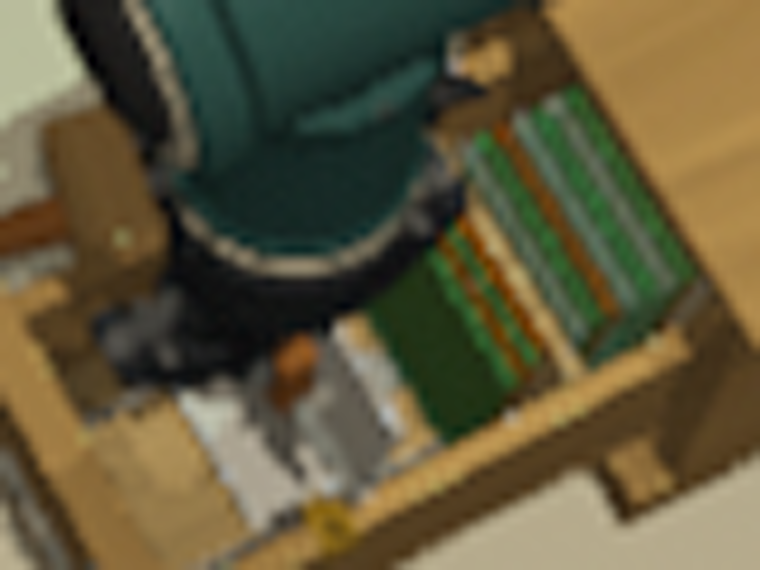

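```bash
python3 - <<'E'
from h import *
t=load('top','4');s0=load('scene','4');s=load('scene','9')
crop(s0,300,335,215,243,20,'z0.png');crop(s,300,335,215,243,20,'z9.png')
T=lambda x,y:(240+(x+.5)/13-.5,175+(y+.5)/13-.5)
tip=atz(t,*T(272,140),.1525); fin=atz(t,*T(488,140),.152); print((tip-fin)@cx)
f=lambda q:((proj(s,q)-[300,215]+.5)*20)[0]
print('tip0',f(tip),'fin',f(fin),'fin top',f(fin+[0,0,.012]))
for d in(.034,.036,.038,.04,.0485): print(d,f(tip-cx*d))
E
python3 -c "
import cv2,numpy as np
a=cv2.imread('pics/z0.png');b=cv2.imread('pics/z9.png')
cv2.imwrite('pics/z09.png',cv2.resize(np.vstack([a,b]),None,fx=.53,fy=.53) if 0 else b)"
```

```text
0.0492652036377815
tip0 [464.2323 258.1668] fin [204.4712 417.3   ] fin top [208.4343 397.1158]
0.034 [280.1393 358.3265]
0.036 [269.2609 364.245 ]
0.038 [258.3771 370.1666]
0.04 [247.4878 376.0912]
0.0485 [201.1465 401.3041]
```

View pics/z0.png

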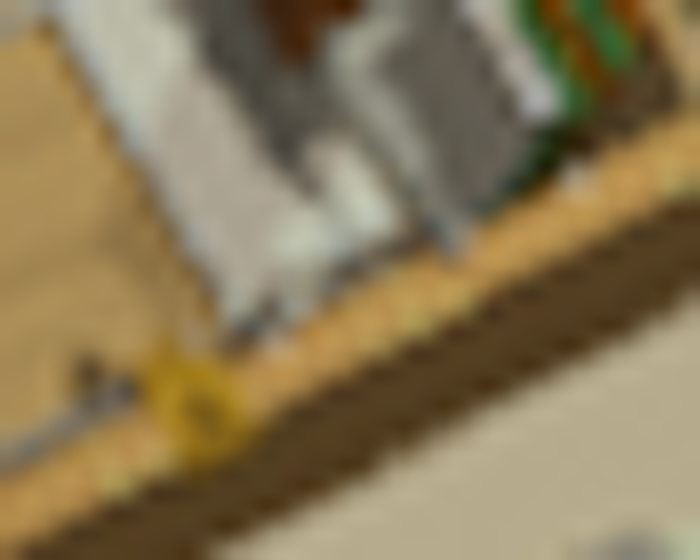

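View pics/z9.png

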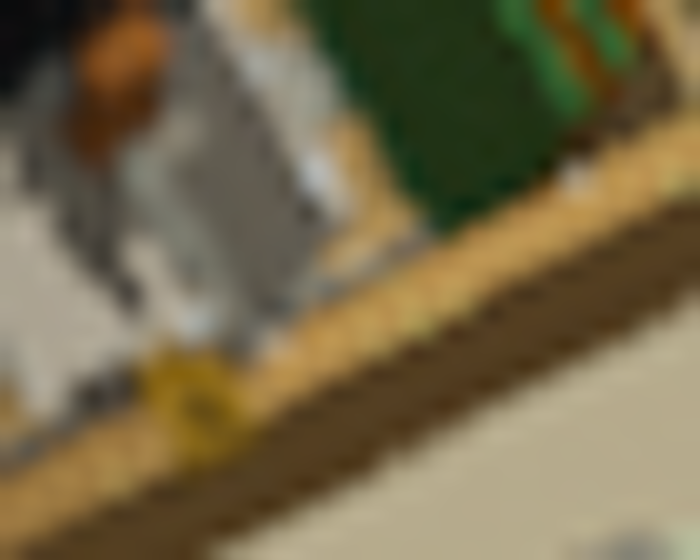

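The tip moved from (452,240) to about (240,348) in the crops. That is 38 mm, which agrees with the arm. Marker ≈ 0.0487, so about 10.5 mm remain.

Request:
arm_command:
  rows:
    - {"xyz": [0.003,0,0],"delta_rot": [0,0,0],"gripper": 0.0}
    - {"xyz": [0.003,0,0],"delta_rot": [0,0,0],"gripper": 0.0}
    - {"xyz": [0.003,0,0],"delta_rot": [0,0,0],"gripper": 0.0}
    - {"xyz": [0.0015,0,0],"delta_rot": [0,0,0],"gripper": 0.0}
    - {"xyz": [0,0,0],"delta_rot": [0,0,0],"gripper": 0.0}
    - {"xyz": [0,0,0],"delta_rot": [0,0,0],"gripper": 0.0}

```text
time: 11.85
tool_pos: [0.5929, -0.0179, 0.1589]
tcp_rot: [-2.15, 2.286, 0.003]
wrist_force: [0.9, 8.7, 2.9]
width: 0.151
```

```bash
python3 - <<'E'
from h import *
need([.5945,.0295,.153],-1)
s=snap('scene','10');crop(s,300,335,215,243,20,'z10.png')
t=snap('top','10');crop(t,180,340,150,270,4.9,'tc10.png')
E
```

```text
t 11.85 pos [ 0.5929 -0.0179  0.1589] w 0.151 F [0.8999 8.6733 2.9039]
toolshift now-axes [-0.0474  0.0013  0.0061] after-turn axes [-0.0474  0.0011  0.0059] turn [-0.0007  0.0038 -0.0035]
```

View pics/z10.png

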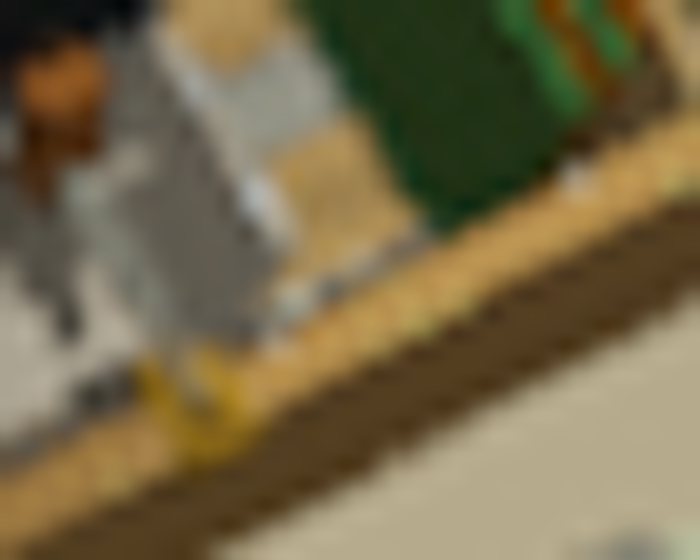

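View pics/tc10.png

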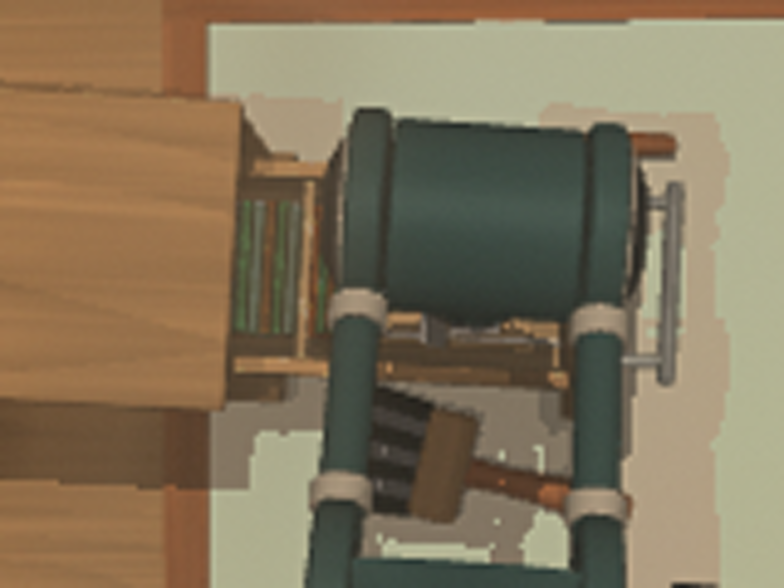

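```bash
python3 - <<'E'
from h import *
t=load('top','4')
im=t['pixels'][175:200,250:290].astype(int)
for v in range(182,192): print(v,[tuple(t['pixels'][v,u]) .__str__().replace('np.uint8(','').replace(')','') for u in range(274,282)])
print()
for v in range(183,199): print(v,t['pixels'][v,255:267].sum(1))
E
```

```text
182 ['(127, 118, 104', '(125, 115, 100', '(125, 115, 99', '(125, 116, 101', '(124, 115, 101', '(133, 125, 107', '(185, 186, 155', '(184, 185, 154']
183 ['(185, 169, 139', '(186, 160, 120', '(186, 160, 120', '(182, 160, 122', '(185, 168, 139', '(186, 169, 138', '(183, 168, 139', '(183, 167, 138']
184 ['(165, 143, 112', '(180, 137, 79', '(174, 127, 64', '(143, 105, 56', '(158, 116, 61', '(177, 140, 89', '(182, 167, 139', '(182, 166, 137']
185 ['(176, 130, 84', '(179, 131, 68', '(172, 127, 68', '(120, 90, 51', '(175, 129, 68', '(154, 115, 65', '(179, 139, 97', '(176, 136, 94']
186 ['(173, 129, 83', '(179, 133, 70', '(171, 128, 68', '(112, 86, 51', '(177, 131, 70', '(171, 127, 73', '(173, 127, 85', '(173, 128, 84']
187 ['(169, 130, 84', '(182, 134, 70', '(179, 133, 71', '(177, 132, 70', '(179, 131, 70', '(169, 125, 72', '(165, 123, 82', '(166, 124, 82']
188 ['(87, 68, 46', '(177, 131, 69', '(174, 129, 68', '(172, 128, 67', '(172, 128, 67', '(140, 105, 59', '(75, 61, 47', '(99, 76, 55']
189 ['(71, 58, 42', '(79, 63, 42', '(115, 87, 52', '(117, 89, 52', '(102, 79, 49', '(66, 55, 42', '(71,
[... 446 characters left out ...]
86 [390 393 396 399 370 283 323 386 387 387 385 390]
187 [199 192 193 192 200 264 295 194 241 245 278 293]
188 [205 204 205 200 208 317 294 182 178 183 182 181]
189 [204 201 201 197 212 312 246 187 190 187 184 186]
190 [219 214 215 213 267 392 326 216 221 206 207 200]
191 [219 225 214 224 328 485 396 238 252 263 256 247]
192 [218 218 214 220 314 450 375 231 243 247 243 205]
193 [241 217 213 220 318 449 373 230 241 243 236 197]
194 [266 239 210 216 318 449 374 234 241 238 236 193]
195 [267 258 210 235 362 446 365 233 240 242 238 195]
196 [265 265 277 319 395 442 332 291 289 275 280 208]
197 [264 283 424 384 356 429 372 394 392 408 434 282]
198 [259 290 486 376 340 305 437 549 560 527 532 536]
```

```bash
python3 - <<'E'
from h import *
# track plate/pointer region between pictures: warp later image by the homography for a shift d, find best d
s8=load('scene','8');s4=load('scene','4');t4=load('top','4')
tip=np.array([.653,.0268,.1525])
def track(a,b,z,pts,ds):
    ga=cv2.cvtColor(a['pixels'],cv2.COLOR_RGB2GRAY).astype(np.float32);gb=cv2.cvtColor(b['pixels'],cv2.COLOR_RGB2GRAY).astype(np.float32)
    P=pts; pa=proj(a,P).astype(np.float32); A=cv2.remap(ga,pa[:,:1],pa[:,1:],cv2.INTER_LINEAR).ravel()
    r=[]
    for d in ds:
        pb=proj(b,P-cx*d).astype(np.float32); B=cv2.remap(gb,pb[:,:1],pb[:,1:],cv2.INTER_LINEAR).ravel()
        r.append(np.corrcoef(A,B)[0,1])
    r=np.array(r); return ds[r.argmax()],r.max()
def grid(x0,x1,y0,y1,z):  # offsets about tip: along cx, along +cy (inward)
    g=np.array([[i,j] for i in np.arange(x0,x1,.0008) for j in np.arange(y0,y1,.0008)])
    return tip+g[:,:1]*cx+g[:,1:]*cy+np.array([0,0,z-.1525])
for tag,ds in(('9',np.arange(.03,.05,.0001)),('10',np.arange(.04,.058,.0001))):
    b=load('scene',tag)
    for nm,g in(('pointer',grid(-.012,.012,.006,.035,.1525)),('plate',grid(-.012,.03,.012,.04,.125)),('both',grid(-.015,.03,.006,.04,.14))):
        for an,a in(('4',s4),('8',s8)): print(tag,nm,an,track(a,b,0,g,ds))
print('4->8',track(s4,s8,0,grid(-.012,.03,.006,.03,.14),np.arange(-.004,.004,.0001)))
E
```

```text
9 pointer 4 (np.float64(0.03549999999999996), np.float64(0.8369653638694714))
9 pointer 8 (np.float64(0.035399999999999966), np.float64(0.8652086485344572))
9 plate 4 (np.float64(0.03749999999999995), np.float64(0.6087819330992367))
9 plate 8 (np.float64(0.03709999999999995), np.float64(0.598120691064131))
9 both 4 (np.float64(0.03689999999999996), np.float64(0.5595938825637228))
9 both 8 (np.float64(0.03639999999999996), np.float64(0.5574113507477217))
10 pointer 4 (np.float64(0.04560000000000016), np.float64(0.826208200539044))
10 pointer 8 (np.float64(0.045000000000000144), np.float64(0.8485118451857563))
10 plate 4 (np.float64(0.048200000000000236), np.float64(0.5335728465004002))
10 plate 8 (np.float64(0.04760000000000022), np.float64(0.5263992658343617))
10 both 4 (np.float64(0.04730000000000021), np.float64(0.4837956845504188))
10 both 8 (np.float64(0.04720000000000021), np.float64(0.48878539598563797))
4->8 (np.float64(-6.938893903907228e-18), np.float64(0.9732799638808858))
```

```bash
python3 - <<'E'
from h import *
tip=np.array([.653,.0268,.1525])
x=np.arange(-.012,.0121,.001)
for tag,d in(('4',0),('8',0),('9',.038),('10',.0483)):
    s=load('scene',tag); g=cv2.cvtColor(s['pixels'],cv2.COLOR_RGB2GRAY).astype(np.float32)
    for j in(.004,.010,.016,.022):
        P=tip-cx*d+cy*j+x[:,None]*cx; p=proj(s,P).astype(np.float32)
        print(tag,j,cv2.remap(g,p[:,:1],p[:,1:],cv2.INTER_LINEAR).ravel().astype(int))
E
```

```text
4 0.004 [115 116 111 105  99  91  87  87  89  91  98 106 114 120 120 117 112 106
  97  88  81  84  85  84  79]
4 0.01 [149 156 157 157 152 145 131 118 106 101 104 107 111 110 107 103  98  95
  93  91  91  92  93  95  93]
4 0.016 [176 182 184 184 183 173 158 140 123 118 119 124 131 129 125 119 112 105
  98  92  90  91  91  92  92]
4 0.022 [148 158 165 166 168 159 145 132 118 117 121 127 133 134 133 130 122 111
 103  94  91  90  90  91  91]
8 0.004 [ 94  98  97  94  91  86  84  85  87  86  90  95 102 108 111 111 108 104
  96  88  81  84  86  85  81]
8 0.01 [132 139 143 146 144 139 129 118 108 103 102 102 103 103 103 101  99  96
  94  92  91  92  92  93  92]
8 0.016 [152 159 162 164 163 156 143 127 113 106 102 102 105 106 105 103 100  98
  95  92  91  91  92  92  92]
8 0.022 [145 157 162 162 162 155 142 129 115 110 108 109 110 113 113 112 108 102
  97  92  91  91  91  92  92]
9 0.004 [102 101 100 102 104 106 107 102  97  90  87  91  97 102 110 116 121 124
 120 116 112 111 112 114 116]
9 0.01 [129 126 126 132 140 149 156 155 149 143 137 131 124 119 113 106  99  93
  90  88  87  90  93  95  97]
9 0.016 [132 136 142 149 155 160 160 152 141 130 122 120 119 119 113 108 104  99
  96  93  91  90  90  90  91]
9 0.022 [ 90  89  99 120 138 153 155 147 138 131 125 121 119 117 115 112 108 103
  98  94  90  90  90  91  91]
10 0.004 [ 88  87  86  89  91  94  96  99 102 106 109 113 118 124 127 127 125 121
 115 109 102  99  98  97  99]
10 0.01 [ 94  96  97  98  98 102 111 117 120 120 119 115 110 108 107 105 102  97
  94  92  91  91  91  91  93]
10 0.016 [146 151 153 155 160 166 165 160 151 142 134 127 122 117 113 108 103  99
  95  92  91  91  91  91  91]
10 0.022 [ 85  73  93 112 133 146 146 144 139 131 124 118 112 113 112 111 107 102
  97  93  92  91  91  90  91]
```

The edge profiles match: the pointer moved 48.3 mm in the images, the same as the arm, and my refined marker distance is about 48.8–49. A final nudge of 0.5 mm.

Request:
arm_command:
  rows:
    - {"xyz": [0.0005,0,0],"delta_rot": [0,0,0],"gripper": 0.0}
    - {"xyz": [0,0,0],"delta_rot": [0,0,0],"gripper": 0.0}
    - {"xyz": [0,0,0],"delta_rot": [0,0,0],"gripper": 0.0}
    - {"xyz": [0,0,0],"delta_rot": [0,0,0],"gripper": 0.0}
    - {"xyz": [0,0,0],"delta_rot": [0,0,0],"gripper": 0.0}

```text
time: 12.45
tool_pos: [0.5928, -0.0183, 0.1589]
tcp_rot: [-2.15, 2.286, 0.003]
wrist_force: [-0.7, 8.1, 1.8]
width: 0.153
```

```bash
python3 - <<'E'
from h import *
need([.5945,.0295,.153],-1)
s=snap('scene','11');crop(s,270,370,165,240,7.8,'sc11.png')
t8=load('top','8');t=snap('top','11')
# handle & bench things: before/after
d=np.abs(t['pixels'].astype(int)-load('top','0')['pixels']).sum(2)
print('handle px diff vs 8',np.abs(t['pixels'][185:232,308:322].astype(int)-t8['pixels'][185:232,308:322]).mean())
T=lambda x,y:(180+(x+.5)/4.9-.5,150+(y+.5)/4.9-.5)
a=atz(t,*T(675,185),.188);b=atz(t,*T(665,380),.188);print('handle mid',(a+b)/2, 'moved',((a+b)/2-[.598,.0640,.188])@-cx)
E
```

```text
t 12.45 pos [ 0.5928 -0.0183  0.1589] w 0.153 F [-0.7298  8.1492  1.8499]
toolshift now-axes [-0.0478  0.0013  0.0061] after-turn axes [-0.0478  0.0011  0.0059] turn [-0.0006  0.0039 -0.0034]
handle px diff vs 8 19.401722391084093
handle mid [ 0.5844 -0.1339  0.188 ] moved 0.19835644640538566
```

View pics/sc11.png

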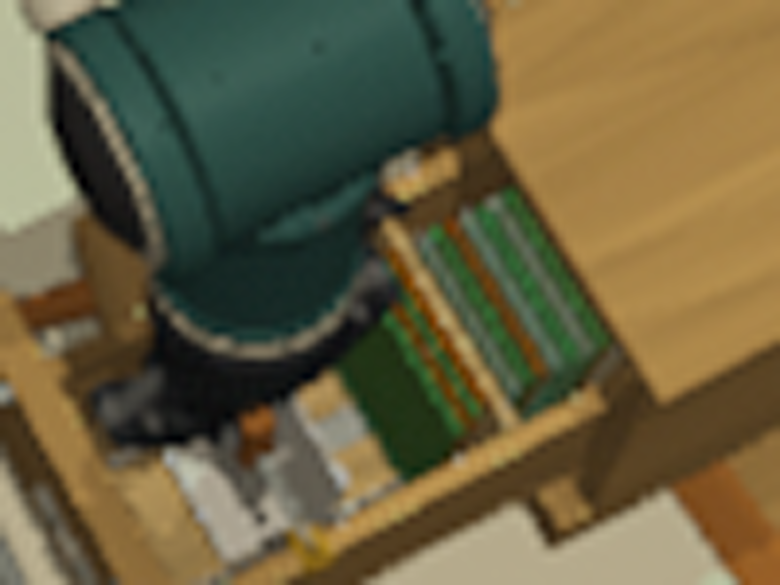

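View pics/top_11.png

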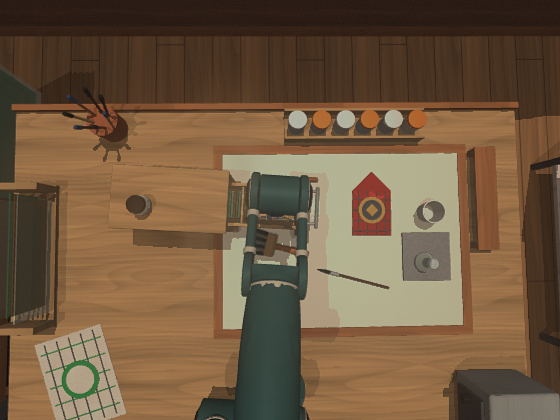

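The drawer is still at its stop, and the 8 N pull on the follower holds it there. The brush, knife, jar, red pane, pot and muller are where they were, and the panes lean on the divider clear of the gripper. Handing in.

```bash
python3 - <<'E'
from h import *
print(bot.finish_job())
E
```

```text
the job is handed in; nothing more can be done
None
```

The drawer is fully open, and the gripper is holding the follower drawn back with its pointer about level with the brass fin. I handed the job in at about 12.5 s of the 54 s allowed.

- **Drawer:** I pulled it by the bar handle until the force rose to 14 N with no further motion, so it is on its stop. The arm measured about 199 mm of travel; the camera gave 198 mm against the stated 200 mm.
- **Follower:** I closed on the wooden grip at 80 N and drew it back about 48.7 mm by arm readings. The camera put the marker at 48.2–49.3 mm depending on the measurement, with a best value of about 48.8 mm. The pointer should therefore be level with the fin to within about 1 mm.
- **Hold:** it was steady at the last check, with about 8 N of spring pull at the wrist and a 13 mm finger opening on the 14 mm block.
- **Panes and bench:** the last pictures show the panes leaning on their divider, clear of the gripper. The loose items in view were where they started. The palette knife is mostly hidden by the arm in the last top picture, so I could not fully check it there.
- **Checks that disagreed:**
  - Automatic image tracking of the pointer read about 45–48 mm. I put that down to mixed heights in the patch, because the pointer's edge profiles agreed with the arm at 48.3 mm before the final 0.5 mm nudge.
  - The handle's near end measured about 15 mm too high from two views, so I relied on depth and the cabinet's outline instead.
- **Refused command:** one move was refused for a missing field, and nothing moved.

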